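# Hand over the dryer-ball dish

### The job

Fold the caddy's half-open metal cover up until it stands upright and leave it standing. Then lift the steel dish out by its black handle bar, with the loose ball lying in its middle, keep it level and turn it a quarter turn anticlockwise (seen from above) so that its thumb tab points away from the robot, along the line of the cover's hinge, for me to take. Finish still gripping the dish, level and still in the air at least 10 cm above the table over the middle of the caddy or just out from its open side, the ball centred; never tip the dish or touch the ball, and leave the other things on the table alone.

Things in the scene. Friction and masses are not known exactly. Their poses are not given: they have to be found in the camera images.
- caddy: Fixed grey caddy. Origin on the table under the middle of the dish bay; x points away from the robot (yaw up to 0.4 rad either way), y left. Base 12 mm thick, x -175..145, y -105..105 mm. Hinge wall at y 90..96, 118 mm high. Cheeks at x +-88 (6 thick, 50 high, y -90..90): the dish cannot be turned down between them. Open on the -y side.
- caddy_hinge (a point): Middle of the cover's hinge axis, at (0, 90, 125) mm in the caddy's frame. The hinge axis lies along the caddy's x axis. Axes as the caddy's.
- cover (a joint): Cover angle, rad: 0 = flat over the dish towards the caddy's -y side, 1.57 = upright; range 0 to 2.3, grows as the free edge rises; starts at 0.5 to 0.9. Stiff friction hinge (0.3 N m, no spring): stays where it is left. Plain aluminium panel, 180 mm wide along x, 165 mm from hinge to free edge, 5 mm thick, 0.15 kg.
- cover_edge (a point): Middle of the cover's free edge, on the axis of a bead of 10 mm diameter along the full 180 mm. At cover angle a it lies 165*cos(a) mm from the hinge axis towards the caddy's -y and 165*sin(a) mm above it. The bead can be pushed from the -y side with the side of the fingers.
- dish: Loose steel dish, about 0.25 kg, 12-sided, 126 mm across, on the caddy's base. Origin: middle of underside, 12 mm above the table. x along the thumb tab, z up. Floor a shallow cone, 5 degrees, lowest in the middle; rim top 32 mm up. At the start x points along the caddy's -y within 0.15 rad, within 14 mm of the bay's middle. Bail handle: thin posts at x = +-65 mm, black bar across the top.
- dish_bar (a point): Centre of the black handle bar, 91 mm above the dish's underside. The bar lies along the dish's x axis: 136 mm long, 12 mm thick (grip across it, along the dish's y), 18 mm high (82 to 100 mm above the underside). The ball's top is 60 mm above the underside. Axes as the dish's.
- dish_tab (a point): Centre of the outer part of the thumb tab, 90 mm from the dish's middle along its x axis, 22 mm above its underside. The tab is a flat tongue 30 mm wide and 5 mm thick that ends 106 mm from the middle.
- dish_middle (a point): Point on the dish's axis, 35 mm above its underside, where the ball's centre lies when the ball is centred. Axes as the dish's.
- far_edge (a point): Middle of the far edge of the caddy's base, at (140, 0, 12) mm in the caddy's frame. At the end the thumb tab points along the caddy's +x axis, the way from the caddy's origin to this point. Axes as the caddy's.
- scoop_cup: Bystander: small white cup, 52 mm wide, 48 mm high, on the caddy's base behind the cheek nearest the robot. Origin centre of its underside.
- jug: Bystander: white bottle 84 mm wide, 210 mm high, on the left of the table.
- jar: Bystander: clear jar 72 mm wide, 110 mm high, on the right.
- brush: Bystander: brush lying on the right.
- peg_bin: Bystander: open wooden box 150 x 110 x 60 mm on the left.
- mug: Bystander: white mug 80 mm wide, 90 mm high, on the right near the robot.
- spray: Bystander: metal can 56 mm wide, 170 mm high, on the far right.
- ball: The loose white plastic ball, 50 mm diameter, about 60 g, that lies free in the dish. It rolls if the dish is tilted by more than about 5 degrees or accelerated by more than about 0.8 m/s2. Origin at its underside as built, turning with it as it rolls: use ball_center.
- ball_center (a point): Centre of the ball, 25 mm from its surface.

How it is judged (in metres and radians):
On the way, in this order (a step that is already met when the one before it is completed fails the run):
1. the cover stands upright (within 8 degrees) with the dish still in the caddy (value of joint cover between 1.43 and 1.71 rad and height (world z) of dish below 0.03 m), for 0.2 s.
2. the dish is lifted clear in the fingers, its underside at least 10 cm above the table (height (world z) of dish above 0.1 m and contact force between dish and the fingers above 1 N and contact force between dish and caddy below 0.1 N), for 0.2 s.
At the end, for the whole second after the job is handed in: Fingers hold the dish still, underside 10 cm or more above the table, within 20 cm (level) of the caddy's middle, touching no caddy or cover, level to 4 deg, tab along the caddy's +x to 8.5 deg, ball within 8 mm of the middle; cover upright to 8 deg (all of step 2 and horizontal distance between dish and caddy below 0.2 m and angle between dish's own z axis and vertical below 0.07 rad and angle between the x axis of dish and the x axis of caddy, either way round below 0.15 rad and x of far_edge in the frame of dish above 0 m and x of dish in the frame of caddy between -0.09 and 0.09 m and horizontal distance between ball_center and dish_middle below 0.008 m and distance between ball_center and dish_middle below 0.01 m and linear speed of dish below 0.02 m/s and angular speed of dish below 0.1 rad/s and value of joint cover between 1.43 and 1.71 rad); the arm keeps its last pose, push and grip.
It fails at once if the ball rolls more than 20 mm from the dish's middle (distance between ball_center and dish_middle above 0.02 m).
It fails at once if the dish is tipped by more than 11 degrees (angle between dish's own z axis and vertical above 0.2 rad).
It fails at once if the robot touches the ball (contact force between the arm and ball above 0.3 N).
It fails at once if the robot's fingers touch the ball (contact force between the fingers and ball above 0.3 N).
It fails at once if a bystander is moved more than 3 cm (distance of any of scoop_cup, jug, jar, brush, peg_bin, mug, spray from where it was at the start of the episode above 0.03 m).
It also fails if it takes over 66 s, if anything falls off the work surface, if the arm or the gripper's body presses on something with over 40 N, if the wrist force passes 120 N, or if a joint passes its speed limit or range.

### The arm

A 6-joint arm with a two-finger parallel gripper is mounted at the origin on the work surface. World frame = base frame: x ahead of the robot, y to its left, z up, the work surface at z = 0. Lengths are in mm, angles in rad, forces in N, time in s.
With the tool pointing down it reaches from about 350 to 775 mm from the base axis. Payload 7.3 kg.
Tool frame: the origin (TCP) lies at the very end of the fingers, on their centre line; the grasp point (between the pads) lies 19 mm behind it; z points along the fingers, y is the line along which they close (so a half turn about z gives the same grasp; the last joint's range is limited). The gripper opens to 92 mm and grips with 3 to 60 N. Pads are 19 mm wide; open, the fingers measure 130 mm over their backs; the gripper's body (75 mm by 190 mm) begins 47 mm behind the grasp point.
Start: joints at [-1.34, 0.342, 1.524, -0, 1.275, -0.146], TCP at [193.195, -488.181, 226.741] pointing down, gripper open.
Joint ranges: [-2.53, 2.53], [-0.77, 2.02], [0.04, 2.7], [-1, 4.14], [0.28, 2.66], [-3.11, 3.11]. Speed limits (rad/s): [2.57, 2.57, 3.14, 3.14, 3.14, 3.14].

### API

Orientations are given as [roll, pitch, yaw] about the fixed x, y, z axes, in that order (R = Rz(yaw) Ry(pitch) Rx(roll)).
In Python, from plant import get_obs, vision, workorder gives the robot as it stands.
- The arm moves only by the shell command python3 -m pendant 'ROWS' [OPENING]. ROWS is a JSON object of lists of equal length, an entry for each row: "dp": the shift along the tool's x, y, z in m, a list of three; "rotation": the turn, a rotation vector about the tool's x, y, z in rad, a list of three. A call has 1 to 8 rows; each row is the pose to reach, as a shift and turn from the pose commanded when the call began, along the tool's axes at that moment; what a row does not reach only later rows make up. A row lasts 1/8 s, in which the tool goes at most 62.5 mm and 10.7 degrees, less where a joint would pass 70% of its speed; a pose out of reach is approached as far as the arm can. A call with a gripper value outside its range is refused whole. OPENING is the finger opening in m, from 0 to 0.0918, set as the call begins (- or left out, the last holds). The fingers move at their own pace and stop on an object; the grip force is fixed at half the most. Time passes only in rows, so rows that repeat a pose let the fingers close. It gives the time, the measured TCP pose, the force, the opening and the grip force at its end, in the units of the state.
- get_obs(): the state, without advancing time (a new reading comes with each control period).
- vision.capture(name): name is "scene" or "top" or "wrist"; returns a dict with "pixels" (480x640x3 uint8, red, green, blue), "vfov" (degrees; the focal length in pixels is half the picture's height over the tangent of half this angle, whatever the lens; pixels are square), "cx", "cy" (the principal point, pixels), "pose" (4x4, takes a point from camera to world coordinates); the wrist camera has in their place "T_tool_cam" (4x4, takes a point from camera to tool coordinates, whose origin is the TCP and whose axes are the flange's). Camera axes: x right, y up, looking along -z (the intrinsics and any distortion apply to the point x, -y, -z); pixel columns grow to the right and rows downward; lengths in mm; the calibration is good to about 2 mm. A picture is of the moment at which its call begins: read the wrist's pose just before it. There is no depth.
- workorder.close_job(): hands the job in; it is judged then, once.
The state is a dict: "time": time; "joint_positions": joint angles; "dq": joint speeds; "tau": joint torques, N m; "tool_pos": TCP position; "tcp_rot": TCP orientation; "contact_force": force on the tool from outside, world axes, zero at the start; "moment": the same for the moment, N m; "grip_width": finger opening in mm; "finger_force": force on a finger pad.
Only numpy, scipy, OpenCV 4.12 (cv2) and the standard library are available. Lean on these libraries where they do the work, as an engineer would, in place of code of your own. Each camera call takes 0.05 s, during which the arm holds its last target. There are 200 camera calls.

## Working session

There is one attempt and no reset: what is moved stays moved. The work goes in short steps, Python scripts to look and compute and a shell command to move; the robot and the scene stay as the last step left them, time stands still between calls to the robot, and variables do not carry over. Pictures are saved under pics/ and viewed, at most 12 in all, crops included, and the job is handed in when it is done.

```bash
mkdir -p pics; python3 - <<'E'
from plant import get_obs, vision
import cv2, json
o=get_obs(); print(o)
for n in ("scene","top"):
    c=vision.capture(n); cv2.imwrite(f"pics/{n}0.png",c["pixels"][:,:,::-1])
    print(n,{k:(v.tolist() if hasattr(v,'tolist') else v) for k,v in c.items() if k!="pixels"})
E
```

```text
{'time': 0.0, 'joint_positions': array([-1.34000928e+00,  3.42745084e-01,  1.52504061e+00,  1.70320880e-05,
        1.27537772e+00, -1.45984817e-01]), 'dq': array([ 3.49800008e-04,  2.00135080e-03,  1.29651124e-05, -7.34256209e-06,
        1.23266426e-03, -7.63018046e-04]), 'tau': array([-2.80329870e-03, -4.31254935e+01, -2.44221675e+01,  7.14259129e-02,
        5.58997749e-02, -1.25528209e-04]), 'tool_pos': array([ 193.09626716, -487.75735175,  226.02511699]), 'tcp_rot': array([-3.14004097e+00, -2.44607089e-04,  3.76766704e-01]), 'contact_force': array([-0.9884819 , -0.20953948, -0.43063023]), 'moment': array([-0.00881673,  0.00724851, -0.06758446]), 'finger_force': 0.0, 'grip_width': 91.46358185153677}
scene {'vfov': 45.80881289993091, 'cx': 320.1664826658679, 'cy': 241.0625976770371, 'pose': [[0.36992191858131324, -0.5280428358659445, 0.7644138523363975, 1722.812310564805], [0.9288774517881624, 0.2266434254481292, -0.29294954729555167, -505.2660210110711], [-0.018559464233933773, 0.818415249852903, 0.5743274545897662, 1054.4995643202676], [0.0, 0.0, 0.0, 1.0]]}
top {'vfov': 42.633713464969404, 'cx': 322.1389067702052, 'cy': 240.3011386730684, 'pose': [[0.020635126534768584, 0.9921443901468816, -0.12338436146030132, 293.00285112558345], [-0.9997806038710725, 0.020033297002599006, -0.006116464207296506, -22.405910978393372], [-0.0035966200921931715, 0.12348350542188968, 0.9923401071269036, 1550.2602831085574], [0.0, 0.0, 0.0, 1.0]]}
```

View pics/scene0.png

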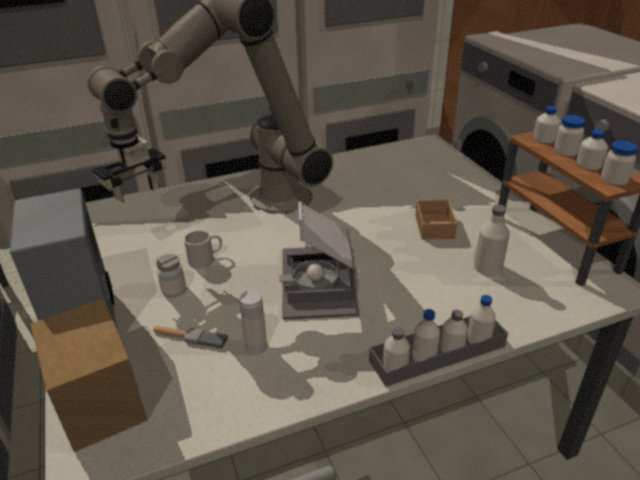

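View pics/top0.png

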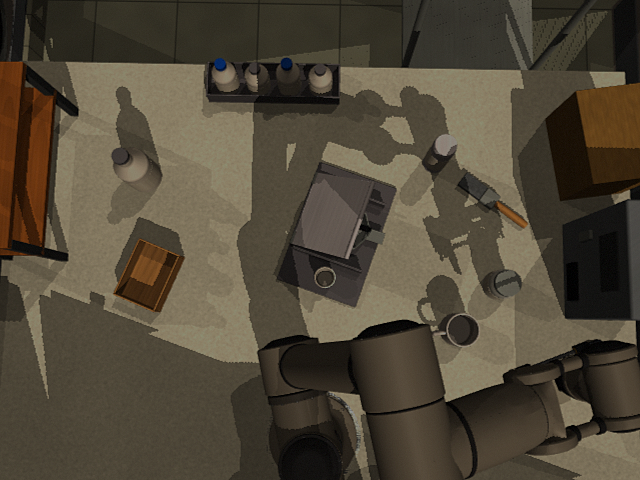

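The scene picture shows the cover half open at about (327,240) and the ball at (315,271). In the top picture the caddy base corners are near (322,163), (395,187), (358,306) and (277,278), and the cover's free edge runs about (371,180)–(347,259). I'll enlarge both.

```bash
python3 - <<'E'
import cv2
a=cv2.imread("pics/top0.png")[150:315,265:405]; b=cv2.imread("pics/scene0.png")[195:325,270:365]
f=lambda i,h:cv2.convertScaleAbs(cv2.resize(i,None,fx=h/i.shape[0],fy=h/i.shape[0],interpolation=cv2.INTER_CUBIC),alpha=1.6)
A=cv2.resize(a,None,fx=3.5,fy=3.5,interpolation=cv2.INTER_CUBIC);A=cv2.convertScaleAbs(A,alpha=1.8)
B=cv2.resize(b,None,fx=6,fy=6,interpolation=cv2.INTER_CUBIC)[:600] if 0 else cv2.resize(b,None,fx=4.5,fy=4.5,interpolation=cv2.INTER_CUBIC)
B=cv2.convertScaleAbs(B,alpha=1.6)
cv2.imwrite("pics/topc.png",A);cv2.imwrite("pics/scenec.png",B);print(A.shape,B.shape)
E
```

```text
(578, 490, 3) (585, 428, 3)
```

View pics/topc.png

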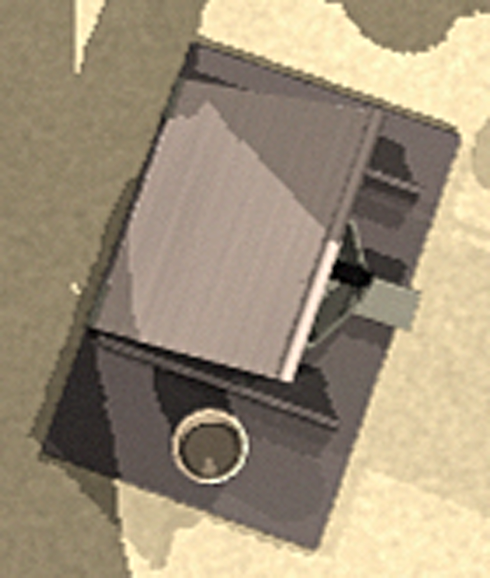

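View pics/scenec.png

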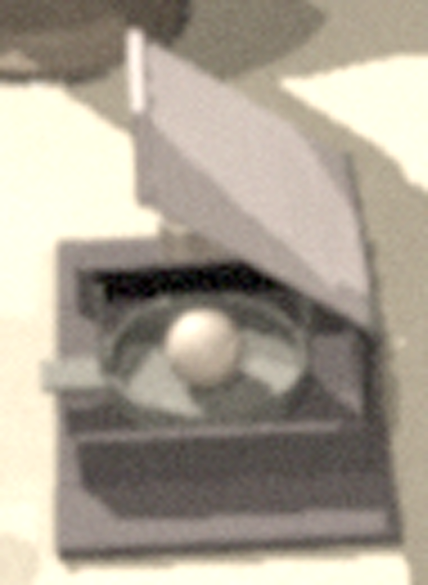

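```bash
cat > h.py <<'E'
import numpy as np, math
from plant import vision
def cam(n):
    c=vision.capture(n); return c
def proj(c,P):
    T=np.linalg.inv(np.array(c["pose"])); p=T[:3,:3]@np.array(P)+T[:3,3]
    f=240/math.tan(math.radians(c["vfov"]/2)); return np.array([c["cx"]+f*p[0]/-p[2], c["cy"]+f*(-p[1])/-p[2]])
E
python3 - <<'E'
from h import *
from scipy.optimize import least_squares
t=cam("top"); s=cam("scene")
t2=lambda u,v:(265+u/3.5-.36,150+v/3.5-.36); s2=lambda u,v:(270+u/4.5-.39,195+v/4.5-.39)
cov=lambda x,r,a:(x,90-r*math.cos(a),125+r*math.sin(a))
obs=[(t,t2(195,43),lambda a:(145,105,12)),(t,t2(459,130),lambda a:(145,-105,12)),(t,t2(317,549),lambda a:(-175,-105,12)),(t,t2(40,450),lambda a:(-175,105,12)),
(t,t2(380,110),lambda a:cov(90,168,a)),(t,t2(290,380),lambda a:cov(-90,168,a)),(t,t2(92,325),lambda a:cov(-90,0,a)),(t,t2(183,82),lambda a:cov(90,0,a)),
(s,s2(60,545),lambda a:(145,-105,12)),(s,s2(62,242),lambda a:(-175,-105,12)),(s,s2(135,32),lambda a:cov(-90,168,a)),(s,s2(145,203),lambda a:cov(90,165,a)),(s,s2(373,328),lambda a:cov(90,0,a))]
def w(p,q): c,s_=math.cos(p[2]),math.sin(p[2]); return (p[0]*100+c*q[0]-s_*q[1],p[1]*100+s_*q[0]+c*q[1],q[2])
f=lambda p:np.concatenate([proj(c,w(p,g(p[3])))-u for c,u,g in obs])
r=least_squares(f,[5,0,-.3,.7],loss='soft_l1'); p=r.x; print(p, f(p).reshape(-1,2).round(1).tolist())
# dish
ob=[(t,t2(414,311),(106,0,36)),(s,s2(42,375),(106,0,36)),(t,t2(369,277),(68,0,103)),]
g=lambda q:np.concatenate([proj(c,w(q,P))-u for c,u,P in ob])
yd=p[2]-math.pi/2
for k in range(2):
  q=least_squares(g,[p[0],p[1],yd]).x; print('dish',q, g(q).reshape(-1,2).round(1).tolist(),'rel yaw',q[2]-yd)
  d=(q[:2]-p[:2])*100; c,s_=math.cos(p[2]),math.sin(p[2]); print('off in caddy',c*d[0]+s_*d[1],-s_*d[0]+c*d[1]); break
# ball centre from scene
u=np.array(s2(202,347)); b=least_squares(lambda x:proj(s,(x[0],x[1],47))-u,[500,0]).x; print('ball',b)
for n,P in dict(hinge=(0,90,125),edge=cov(0,165,p[3])).items(): print(n,np.round(w(p,P),1))
E
```

```text
[ 5.19319857 -0.53955961 -0.32014743  0.6457014 ] [[-1.6, -1.4], [0.6, 0.6], [-0.0, -0.0], [-0.2, 0.0], [0.3, 0.0], [-1.1, -0.1], [-0.3, 0.6], [-0.4, -1.1], [-1.0, 1.0], [-1.8, -0.9], [-0.7, 0.6], [-0.0, -0.5], [0.0, -0.2]]
dish [ 5.26080299 -0.63283123 -1.92186285] [[-0.4, -0.3], [-0.4, -0.3], [0.1, 0.1]] rel yaw -0.0309190888340376
off in caddy 9.352256510150617 -6.7256846000385995
ball [517.67839679 -62.95883465]
hinge [547.6  31.5 125. ]
edge [506.2 -93.6 224.3]
```

The fit agrees with both views to about 1 px: caddy at (519,-54) with yaw -0.32, cover at 0.65 rad, dish at (526,-63) with yaw -1.92, inside its stated limits. Next I write a helper that turns a world target into tool-frame shifts.

```bash
cat >> h.py <<'E'
from plant import get_obs
from scipy.spatial.transform import Rotation as Ro
def go(pos,yaw):
    o=get_obs(); R=Ro.from_euler('xyz',o["tcp_rot"]); G=Ro.from_euler('xyz',[math.pi,0,yaw])
    print('dp mm',R.inv().apply(np.array(pos)-o["tool_pos"]).round(1),'rot',(R.inv()*G).as_rotvec().round(4))
C=np.array([519.3,-54.0]); A=-.320
def W(x,y,z): c,s=math.cos(A),math.sin(A); return np.array([C[0]+c*x-s*y,C[1]+s*x+c*y,z])
E
python3 -c "
from h import *
go(W(0,-95,195),A+math.pi/2)"
```

```text
dp mm [ 402.  -210.6   31.6] rot [-7.00e-04 -5.00e-04 -8.74e-01]
```

```bash
python3 -m pendant '{"dp":[[0.05,-0.026,0],[0.1,-0.053,0],[0.15,-0.079,0],[0.2,-0.105,0],[0.25,-0.132,0],[0.3,-0.158,0],[0.35,-0.184,0],[0.402,-0.211,0]],"rotation":[[0,0,-0.11],[0,0,-0.22],[0,0,-0.33],[0,0,-0.44],[0,0,-0.55],[0,0,-0.66],[0,0,-0.77],[0,0,-0.874]]}' 0.03; python3 -c "
from h import *
go(W(0,-95,195),A+math.pi/2)"
```

```text
time: 1.2
tool_pos: [490.3, -142.5, 226.7]
tcp_rot: [3.141, 0.0, 1.254]
contact_force: [0.7, -1.4, 0.1]
grip_width: 30.0
finger_force: 0.0
dp mm [-1.8 -0.4 31.7] rot [0.0002 0.0003 0.0033]
```

```bash
python3 -m pendant '{"dp":[[0,0,0.016],[0,0,0.032],[0.02,0,0.032],[0.04,0,0.03],[0.06,0,0.015],[0.08,0,0],[0.1,0,-0.012],[0.115,0,-0.018]],"rotation":[[0,0,0],[0,0,0],[0,0,0],[0,0,0],[0,0,0],[0,0,0],[0,0,0],[0,0,0]]}'
python3 -m pendant '{"dp":[[0.015,0,-0.005],[0.03,0,-0.01],[0.04,0,-0.015],[0.048,0,-0.015],[0.053,0,-0.015],[0.053,0,-0.015]],"rotation":[[0,0,0],[0,0,0],[0,0,0],[0,0,0],[0,0,0],[0,0,0]]}'
python3 - <<'E'
from h import *
import cv2
print(get_obs()["contact_force"],(get_obs()["tool_pos"][:2]-C)@[ -math.sin(A),math.cos(A)])
for n in("top","scene"):cv2.imwrite(f"pics/{n}1.png",cam(n)["pixels"][:,:,::-1])
a=cv2.imread("pics/scene1.png")[150:330,250:400]
cv2.imwrite("pics/s1c.png",cv2.convertScaleAbs(cv2.resize(a,None,fx=3.3,fy=3.3,interpolation=cv2.INTER_CUBIC),alpha=1.6))
E
```

```text
time: 2.2
tool_pos: [526.1, -34.9, 245.6]
tcp_rot: [3.14, 0.001, 1.251]
contact_force: [0.0, -3.1, 2.3]
grip_width: 30.0
finger_force: 1.6
time: 2.95
tool_pos: [542.3, 15.9, 259.6]
tcp_rot: [-3.142, -0.0, 1.251]
contact_force: [0.0, 0.3, -0.6]
grip_width: 29.8
finger_force: 0.0
[ 0.04599223  0.3380976  -0.62584219] 73.55156866536637
```

View pics/s1c.png

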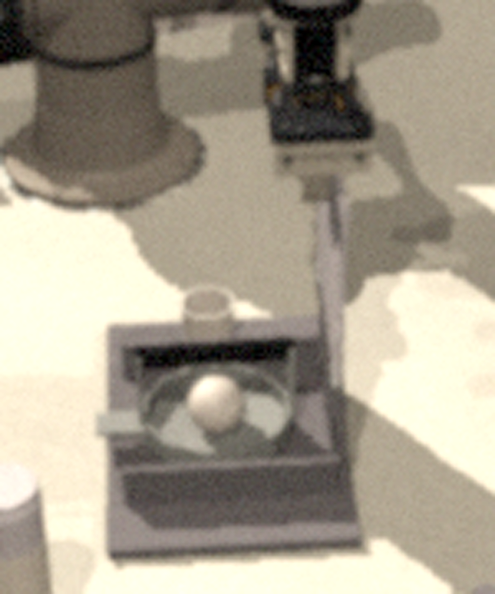

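The cover looks nearly upright: its far free corner is around crop (321,260) and its hinge corner around (340,388). I'll compare these with the predicted corner pixels at different angles.

```bash
python3 - <<'E'
from h import *
import cv2
s=cam("scene");t=cam("top")
for a in (1.3,1.4,1.5,1.57,1.65):
  q=[(proj(s,W(x,90-165*math.cos(a),125+165*math.sin(a)))-[250,150])*3.3 for x in(90,-90)]
  r=[(proj(t,W(x,90-165*math.cos(a),125+165*math.sin(a)))-[250,130])*3 for x in(90,-90)]
  print(a,np.round(q).tolist(),np.round(r).tolist())
print((proj(s,W(90,90,125))-[250,150])*3.3)
b=cv2.imread("pics/top1.png")[130:330,250:420]
cv2.imwrite("pics/t1c.png",cv2.convertScaleAbs(cv2.resize(b,None,fx=3,fy=3,interpolation=cv2.INTER_CUBIC),alpha=1.8))
E
```

```text
1.3 [[283.0, 224.0], [266.0, 108.0]] [[256.0, 93.0], [169.0, 333.0]]
1.4 [[305.0, 219.0], [285.0, 104.0]] [[234.0, 85.0], [147.0, 325.0]]
1.5 [[326.0, 216.0], [305.0, 101.0]] [[212.0, 76.0], [125.0, 316.0]]
1.57 [[341.0, 215.0], [318.0, 100.0]] [[197.0, 71.0], [109.0, 311.0]]
1.65 [[359.0, 215.0], [334.0, 99.0]] [[179.0, 65.0], [91.0, 305.0]]
[338.33399346 387.13280829]
```

View pics/t1c.png

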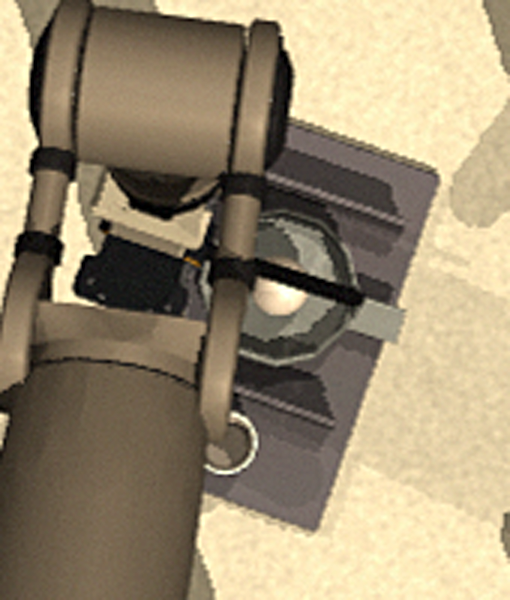

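The finger face sits at caddy y ≈ 83, which puts the cover at about 1.56 rad, and the picture agrees. In the top view the bar ends near crop (363,298). I'll back off and hover over the dish.

```bash
python3 -m pendant '{"dp":[[-0.015,0,0],[-0.04,0,0],[-0.07,0,0],[-0.1,0,0],[-0.13,0,0],[-0.16,0,0],[-0.16,0,0]],"rotation":[[0,0,0],[0,0,0],[0,0,0],[0,0,0],[0,0,0],[0,0,0],[0,0,0]]}' 0.06
python3 - <<'E'
from h import *
import cv2
o=get_obs(); c=vision.capture("wrist"); print({k:np.round(v,3).tolist() for k,v in c.items() if k!="pixels"})
np.save("wp.npy",np.r_[o["tool_pos"],o["tcp_rot"]])
cv2.imwrite("pics/w2.png",cv2.convertScaleAbs(c["pixels"][:,:,::-1],alpha=1.5))
for n,y,x in(("scene",150,250),("top",130,250)):
  i=cam(n)["pixels"][y:y+180,x:x+140,::-1]; cv2.imwrite(f"pics/{n}2.png",cv2.convertScaleAbs(cv2.resize(i,None,fx=3.3,fy=3.3,interpolation=cv2.INTER_CUBIC),alpha=1.6))
a,b=cv2.imread("pics/scene2.png"),cv2.imread("pics/top2.png"); ab=np.hstack([a,b])[:594,:800]; ab=np.hstack([a[:, :400],b[:, :400]]); cv2.imwrite("pics/ab2.png",ab); print(ab.shape)
E
```

```text
time: 4.03
tool_pos: [490.9, -138.7, 259.8]
tcp_rot: [3.142, 0.001, 1.247]
contact_force: [0.8, 0.1, 0.2]
grip_width: 60.0
finger_force: 0.0
{'vfov': 64.039, 'cx': 321.51, 'cy': 234.707, 'T_tool_cam': [[-0.001, 0.964, 0.267, 71.411], [1.0, 0.001, 0.0, -0.222], [-0.0, 0.267, -0.964, -158.239], [0.0, 0.0, 0.0, 1.0]]}
(594, 800, 3)
```

View pics/w2.png

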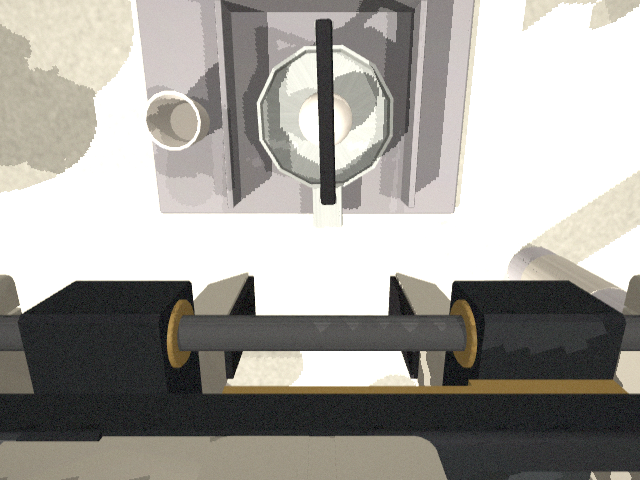

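View pics/ab2.png

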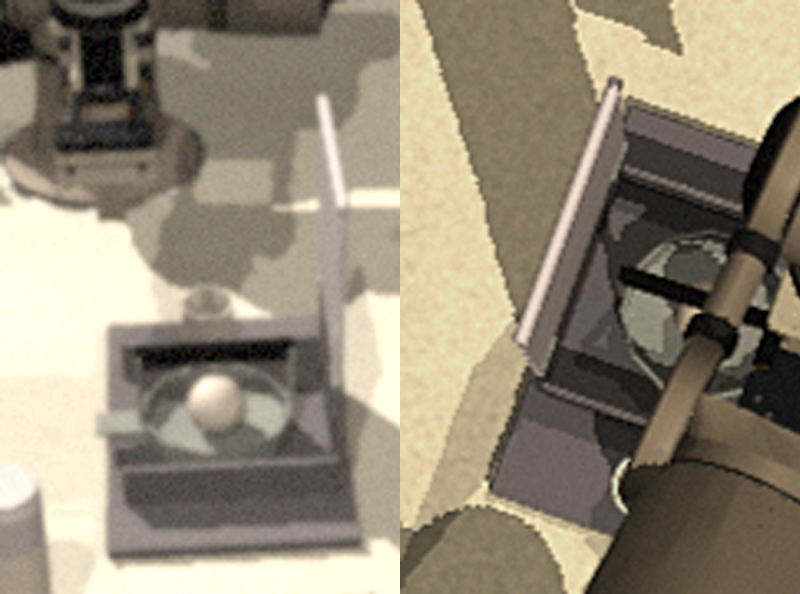

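The cover is upright: bead ends at (322,98)–(341,205) in the scene crop match about 1.58 rad. In the wrist picture the bar runs from (324,20) to (328,203), with the ball at (325,118) in the middle.

```bash
python3 - <<'E'
from h import *
w=np.load("wp.npy"); c=vision.capture("wrist")
R=Ro.from_euler('xyz',w[3:]).as_matrix();T=np.eye(4);T[:3,:3]=R;T[:3,3]=w[:3];c["pose"]=T@c["T_tool_cam"]
from scipy.optimize import least_squares
def ray(u,z): return least_squares(lambda x:proj(c,(x[0],x[1],z))-u,[520,-60]).x
a,b=ray((324,20),112),ray((328,203),112); d=b-a; m=(a+b)/2
print(a,b,np.hypot(*d),m,'yaw',math.atan2(d[1],d[0]),'ball',ray((325,118),47))
tab=ray((328,226),36); print('tab end',tab,tab-m)
y=math.atan2(-d[1],-d[0])
go([*m,255],y)
E
```

```text
[538.95517197  -0.81853369] [ 499.85209349 -127.94101112] 133.0006579474469 [519.40363273 -64.3797724 ] yaw -1.8692124009218067 ball [519.42485347 -63.45522811]
tab end [ 488.94028116 -164.85979398] [ -30.46335157 -100.48002158]
dp mm [76.6  3.6  4.8] rot [ 0.     -0.0002 -0.0211]
```

```bash
python3 -m pendant '{"dp":[[0.026,0.001,0],[0.052,0.002,0],[0.077,0.0036,0],[0.077,0.0036,0.03],[0.077,0.0036,0.06],[0.077,0.0036,0.09],[0.077,0.0036,0.12],[0.077,0.0036,0.12]],"rotation":[[0,0,-0.007],[0,0,-0.014],[0,0,-0.021],[0,0,-0.021],[0,0,-0.021],[0,0,-0.021],[0,0,-0.021],[0,0,-0.021]]}'
python3 - <<'E'
from h import *
import cv2
o=get_obs(); c=vision.capture("wrist"); np.save("wp.npy",np.r_[o["tool_pos"],o["tcp_rot"]])
cv2.imwrite("pics/w3.png",cv2.convertScaleAbs(c["pixels"][:,:,::-1],alpha=1.5))
E
```

```text
time: 5.22
tool_pos: [518.2, -63.3, 137.9]
tcp_rot: [-3.137, 0.0, 1.273]
contact_force: [0.4, -0.2, 0.5]
grip_width: 60.0
finger_force: 0.0
```

View pics/w3.png

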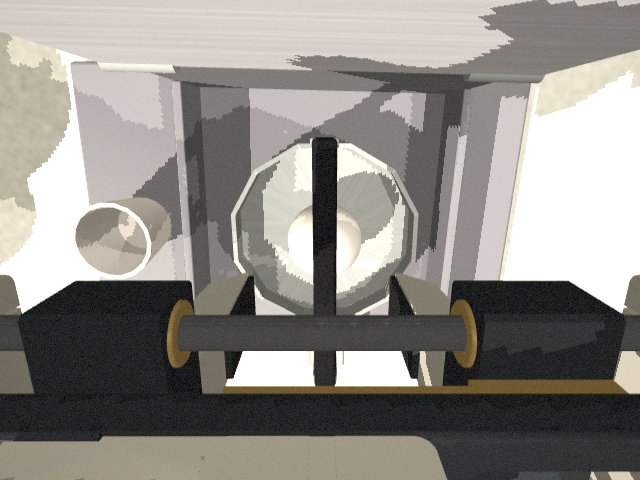

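The bar is parallel to the tool x axis and centred at column 324.5, about 1.5 mm off the finger midline at 321.5. Its far end is at row 138 and the ball is at (325,238).

```bash
python3 - <<'E'
from h import *
from scipy.optimize import least_squares
w=np.load("wp.npy"); c=vision.capture("wrist"); M=np.array(c["T_tool_cam"]);c["pose"]=M
h=w[2]
ray=lambda u,z:least_squares(lambda x:proj(c,(x[0],x[1],h-z))-u,[30,0]).x
print('tool frame: far end',ray((324.5,138),112),'near col',ray((325,380),112),'ball',ray((325,238),47))
E
```

```text
tool frame: far end [67.0302476   1.18231906] near col [-63.58503501   1.61626649] ball [-0.02659667  2.09877053]
```

```bash
Z='[0,0,0]'; python3 -m pendant '{"dp":[[0,0.0015,0.015],[0,0.0015,0.03],[0,0.0015,0.042],[0,0.0015,0.05],[0,0.0015,0.05],[0,0.0015,0.05]],"rotation":[[0,0,0],[0,0,0],[0,0,0],[0,0,0],[0,0,0],[0,0,0]]}' 0.03
python3 -m pendant '{"dp":[[0,0,0],[0,0,0],[0,0,0],[0,0,0]],"rotation":[[0,0,0],[0,0,0],[0,0,0],[0,0,0]]}' 0.018
python3 -m pendant '{"dp":[[0,0,0],[0,0,0]],"rotation":[[0,0,0],[0,0,0]]}' 0.014
python3 -m pendant '{"dp":[[0,0,0],[0,0,0],[0,0,0],[0,0,0],[0,0,0],[0,0,0]],"rotation":[[0,0,0],[0,0,0],[0,0,0],[0,0,0],[0,0,0],[0,0,0]]}' 0
```

```text
time: 6.08
tool_pos: [521.2, -65.0, 90.0]
tcp_rot: [3.141, 0.0, 1.272]
contact_force: [0.2, 0.2, 0.6]
grip_width: 30.1
finger_force: 0.0
time: 6.58
tool_pos: [521.0, -65.0, 89.8]
tcp_rot: [3.141, 0.0, 1.272]
contact_force: [0.1, -0.4, 0.8]
grip_width: 17.8
finger_force: 0.0
time: 6.82
tool_pos: [520.5, -64.8, 89.6]
tcp_rot: [-3.141, 0.0, 1.272]
contact_force: [-2.5, 1.0, 1.3]
grip_width: 14.1
finger_force: 0.8
time: 7.58
tool_pos: [520.9, -65.0, 89.7]
tcp_rot: [3.142, 0.0, 1.272]
contact_force: [-0.2, 0.1, -2.9]
grip_width: 11.8
finger_force: 30.0
```

```bash
python3 -m pendant '{"dp":[[0,0,-0.003],[0,0,-0.009],[0,0,-0.018],[0,0,-0.028],[0,0,-0.038],[0,0,-0.046],[0,0,-0.051],[0,0,-0.053]],"rotation":[[0,0,0],[0,0,0],[0,0,0],[0,0,0],[0,0,0],[0,0,0],[0,0,0],[0,0,0]]}'
python3 -m pendant '{"dp":[[0,0,-0.005],[0,0,-0.015],[0,0,-0.03],[0,0,-0.046],[0,0,-0.061],[0,0,-0.071],[0,0,-0.076],[0,0,-0.078]],"rotation":[[0,0,0],[0,0,0],[0,0,0],[0,0,0],[0,0,0],[0,0,0],[0,0,0],[0,0,0]]}'
python3 - <<'E'
from h import *
import cv2
go([*W(0,-110,0)[:2],220],1.27)
o=get_obs(); print(o["tool_pos"],o["grip_width"],o["contact_force"],o["moment"])
c=vision.capture("wrist")
cv2.imwrite("pics/w4.png",cv2.convertScaleAbs(c["pixels"][:,:,::-1],alpha=1.5))
E
```

```text
time: 8.57
tool_pos: [521.0, -65.0, 143.0]
tcp_rot: [3.141, 0.0, 1.272]
contact_force: [0.4, -0.2, -3.0]
grip_width: 11.6
finger_force: 30.0
time: 9.57
tool_pos: [520.9, -64.9, 220.8]
tcp_rot: [-3.141, 0.0, 1.272]
contact_force: [-0.3, 0.6, -2.5]
grip_width: 11.5
finger_force: 30.0
dp mm [-100.    -7.     0.8] rot [-0.0002  0.0001  0.0018]
[520.86288641 -64.93132489 220.75887518] 11.49404594635182 [-0.33402138  0.55108533 -2.4803223 ] [-0.0916043  -0.10784561  0.05752298]
```

View pics/w4.png

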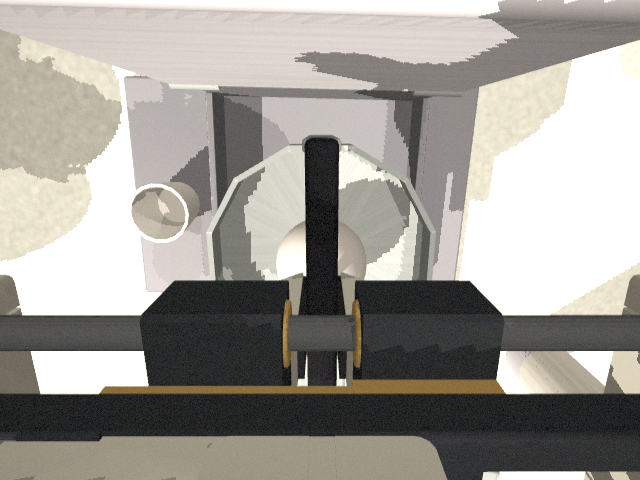

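The dish hangs level in the grip with the ball centred beneath the bar at about (321,253). I'll carry it out gently, 100 mm towards the open side.

```bash
python3 -m pendant '{"dp":[[-0.002,0,0],[-0.007,0,0],[-0.015,-0.001,0],[-0.025,-0.001,0],[-0.035,-0.002,0],[-0.043,-0.002,0],[-0.048,-0.003,0],[-0.05,-0.003,0]],"rotation":[[0,0,0],[0,0,0],[0,0,0],[0,0,0],[0,0,0],[0,0,0],[0,0,0],[0,0,0]]}'
python3 -m pendant '{"dp":[[-0.002,0,0],[-0.007,0,0],[-0.015,-0.001,0],[-0.025,-0.001,0],[-0.035,-0.002,0],[-0.043,-0.002,0],[-0.048,-0.003,0],[-0.05,-0.003,0]],"rotation":[[0,0,0],[0,0,0],[0,0,0],[0,0,0],[0,0,0],[0,0,0],[0,0,0],[0,0,0]]}'
python3 -m pendant '{"dp":[[0,0,0],[0,0,0],[0,0,0],[0,0,0],[0,0,0],[0,0,0],[0,0,0],[0,0,0]],"rotation":[[0,0,-0.02],[0,0,-0.07],[0,0,-0.15],[0,0,-0.25],[0,0,-0.35],[0,0,-0.43],[0,0,-0.48],[0,0,-0.5]]}'
python3 -m pendant '{"dp":[[0,0,0],[0,0,0],[0,0,0],[0,0,0],[0,0,0],[0,0,0],[0,0,0],[0,0,0]],"rotation":[[0,0,-0.02],[0,0,-0.07],[0,0,-0.15],[0,0,-0.25],[0,0,-0.35],[0,0,-0.43],[0,0,-0.48],[0,0,-0.5]]}'
```

```text
time: 10.62
tool_pos: [503.2, -112.2, 220.7]
tcp_rot: [3.142, 0.0, 1.271]
contact_force: [-1.1, -0.0, -3.1]
grip_width: 11.8
finger_force: 30.0
time: 11.62
tool_pos: [485.6, -159.0, 220.7]
tcp_rot: [-3.142, -0.0, 1.271]
contact_force: [0.5, -0.3, -3.4]
grip_width: 11.6
finger_force: 30.0
time: 12.62
tool_pos: [485.9, -158.5, 220.7]
tcp_rot: [3.142, 0.0, 1.773]
contact_force: [1.1, -0.2, -2.5]
grip_width: 11.8
finger_force: 30.0
time: 13.62
tool_pos: [485.8, -158.7, 220.7]
tcp_rot: [-3.142, 0.0, 2.273]
contact_force: [0.1, 0.1, -2.9]
grip_width: 11.5
finger_force: 30.0
```

Another 0.55 rad brings the yaw to 2.82; then I let it settle and check the picture.

```bash
python3 -m pendant '{"dp":[[0,0,0],[0,0,0],[0,0,0],[0,0,0],[0,0,0],[0,0,0],[0,0,0],[0,0,0]],"rotation":[[0,0,-0.02],[0,0,-0.08],[0,0,-0.17],[0,0,-0.28],[0,0,-0.38],[0,0,-0.47],[0,0,-0.525],[0,0,-0.547]]}'
python3 -m pendant '{"dp":[[0,0,0],[0,0,0],[0,0,0],[0,0,0],[0,0,0],[0,0,0],[0,0,0],[0,0,0]],"rotation":[[0,0,0],[0,0,0],[0,0,0],[0,0,0],[0,0,0],[0,0,0],[0,0,0],[0,0,0]]}'
python3 - <<'E'
from h import *
import cv2
i=[]
s=cam("scene");t=cam("top")
for c,y,x in((s,140,220),(t,130,270)):
  i.append(cv2.convertScaleAbs(cv2.resize(c["pixels"][y:y+190,x:x+130,::-1],None,fx=3,fy=3,interpolation=cv2.INTER_CUBIC),alpha=1.6))
cv2.imwrite("pics/f.png",np.hstack(i))
p=get_obs()["tool_pos"]; z0=p[2]+19-5.7-91  # dish underside (grasp 5.7 above bar centre)
R=np.array([math.cos(A),math.sin(A)])
P=lambda r,h:[*(p[:2]+r*R),z0+h]
for n,r,h in(("ball",0,35),("tabend",106,24),("bar+",68,91),("bar-",-68,91)): print(n,((proj(s,P(r,h))-[220,140])*3).round(),((proj(t,P(r,h))-[270,130])*3+[390,0]).round())
print(z0,(p[:2]-C)@R)
E
```

```text
time: 14.62
tool_pos: [485.8, -158.7, 220.7]
tcp_rot: [-3.142, 0.0, 2.819]
contact_force: [0.1, 0.3, -3.2]
grip_width: 11.8
finger_force: 30.0
time: 15.62
tool_pos: [485.7, -158.8, 220.7]
tcp_rot: [-3.142, 0.0, 2.819]
contact_force: [-0.4, -0.3, -2.2]
grip_width: 11.8
finger_force: 30.0
ball [169. 287.] [740. 305.]
tabend [169. 367.] [783. 178.]
bar+ [165. 278.] [778. 207.]
bar- [166. 196.] [717. 383.]
143.02442810959408 1.130388530815673
```

View pics/f.png

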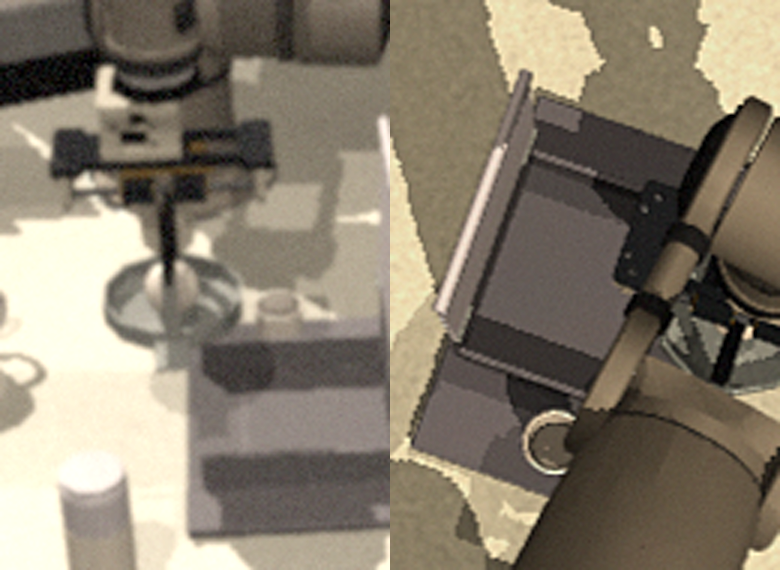

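The tab end at (170,368) and the ball at (170,288) match the predicted (169,367) and (169,287). The dish is level, the cover is upright, and everything is clear, so I'm handing in.

```bash
python3 -c "
from plant import workorder; print(workorder.close_job())"
```

```text
the job is handed in; nothing more can be done
None
```

The job is handed in, though `close_job()` gave no verdict: the cover stands upright, and the gripper holds the dish level about 14 cm above the table, just out from the caddy's open side, with the thumb tab along the caddy's +x and the ball centred.

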